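# Clip a slide panel to the viewing stand

## Task

Take the plywood slide panel out of its slotted rack and set it down gently on the sloping viewing stand: bottom edge fully home on the ledge, centred, lying back against the two horns with the slides facing outwards. When it sits there on its own, take the spring clamp off its parking rail and clip it, pushed fully on, over the top edge at the middle of either horn so that it pinches panel and horn together; leave both there. Do not knock over or push away the beaker and the bottle.

Things in the scene. Friction and masses are not known exactly. Their poses are not given: they have to be found in the camera images.
- rest: Sloping aluminium backrest of the stand (fixed). Origin: middle of the ledge, in the corner of ledge top and front face, 50 mm above the table. z runs up the slope, leaning 0.524 rad (30 deg) from vertical towards the robot; x is the front face's outward normal (away from the robot, upwards); y along its 190 mm width. Sheet 8 mm thick (x -8 to 0), solid up to z = 50 mm, above that only two horns.
- horn_l (a point): Middle of the top edge of the horn on the rest's +y side: 66 mm along y from the rest's middle, at x = -4, z = 106 mm. The horns reach from |y| = 38 to 95 mm; the 76 mm gap between them leaves room for a finger behind the panel.
- horn_r (a point): The same for the other horn, on the -y side.
- lip (a point): Top middle of the ledge's lip, 6 mm high and 4 mm thick; its inner side is at x = 14 mm in the rest's frame, so the 8 mm panel has 6 mm of play. The dark steel foot below is 150 x 200 mm, 12 mm thick.
- panel: Plywood slide panel, 170 wide (y), 110 high (z), 8 mm thick (x), 0.11 to 0.22 kg, five glass slides in its front (+x) face. Origin: middle of its bottom edge, at mid-thickness. Starts upright in the rack. Seated, its axes are those of the rest, its origin at x = 4, y = 0, z = 0 mm there, its top at z = 110 mm. Let go on the ledge a few mm off the backrest, it settles against it.
- panel_slides (a point): Point 10 mm out from the middle of the panel's slide-bearing (+x) face, 50 mm above its bottom edge: tells which way the slides look.
- rack: Low wooden rack (fixed), 100 x 200 mm, origin at the middle of its underside, z up. The panel stands in its slot along y: 11 mm wide, 178 mm long, floor 12 mm and walls up to 46 mm above the table. Lift the panel straight up out of it.
- clamp: Spring clamp, 100 mm long, 30 mm wide (y), 0.09 kg. Origin on the hinge pin (12 mm thick, along y); z points to the handles, -z to the jaws; alike when turned half round about z. Rubber lips press 45 mm below the pin, tips reach 48 mm below; the pin rests on the edge when pushed fully on. Starts upright, jaws down over the rail's 16 mm strip; ends over 16 mm of panel plus horn.
- clamp_grip (a point): Midway between the two black handle plates, 38 mm above the pin. Plates are 26 mm wide, 6 to 54 mm above the pin. At rest over 16 mm they are 53 mm apart (outside) at the top, 38 mm at the bottom. Pinched along the clamp's x (12 N here, sprung; 40 N holds it rigid) they meet a stop, parallel, 36 mm outside, and the lips open to 32 mm; let go, the jaws shut.
- rail: Wooden parking rail (fixed): upright strip 16 mm thick (x), 120 mm wide (y), its top 100 mm above the table, on a 100 x 130 mm foot. Origin at the middle of its underside, z up.
- beaker: Glass beaker, loose, 70 mm wide, 95 mm tall; origin at the centre of its underside.
- bottle: Amber bottle, loose, 60 mm wide, 140 mm tall; origin at the centre of its underside.
There are look-alikes about, which are no part of the job. Of the things shaped like the panel, the plywood one is meant.

How it is judged:
By the outcome, as a careful person would: the job done as asked, in the order asked, and still so for the second after the job is handed in, with the robot touching nothing.
It also fails if it takes over 64 s, if anything falls off the work surface, if the arm or the gripper's body presses on something with over 40 N, if the wrist force passes 120 N, or if a joint passes its speed limit or range.

## Robot

A 6-joint arm with a two-finger parallel gripper is mounted at the origin on the work surface. World frame = base frame: x ahead of the robot, y to its left, z up, the work surface at z = 0. Lengths are in mm, angles in rad, forces in N, time in s.
With the tool pointing down it reaches from about 225 to 725 mm from the base axis. Payload 3.1 kg.
Tool frame: the origin (TCP) lies on the centre line of the jaws, within the pads' length; the fingertips stand 17 mm ahead of it and the grasp point (between the pads) lies 2 mm behind it; z points along the fingers, y is the direction in which the jaws open and shut (so a half turn about z gives the same grasp; the last joint's range is limited). The gripper opens to 85 mm and grips with 20 to 120 N. Pads are 22 mm wide; open, the fingers measure 114 mm over their backs; the gripper's body (76 mm by 85 mm) begins 54 mm behind the grasp point. The pads swing forward as they close: fully open they stand 13 mm farther back than shut.
Start: joints at [-1.319, 0.048, 0.099, 1.622, 0, 1.443], TCP at [194.62, -487.586, 226.912] pointing down, gripper open.
Joint ranges: [-2.91, 2.91], [-0.99, 1.94], [-1.21, 1.42], [-2.12, 2.29], [-1.49, 1.47], [-3.14, 3.14]. Speed limits (rad/s): [2.79, 2.79, 3.14, 3.14, 3.14, 3.14].

## Interface

Orientations are given as a unit quaternion [x, y, z, w].
In Python, from workcell import r gives the robot as it stands. Calls block until the motion is done:
- r.move_ptp(position, orientation): joint-space move of the TCP to a pose.
- r.line_to(position, feed=150, orientation=None, f_stop=None): straight line of the TCP; orientation=None keeps the orientation; feed is the mean speed in mm/s. With f_stop (N) it stops when the force on the tool has changed by that much, and returns True; else False.
- r.move_joints(angles): joint-space move.
- r.set_gripper(opening): opening from 0.0 (shut) to 1.0 (fully open); the grip force is fixed at half the most; returns when the fingers have stopped.
- r.sleep(seconds).
- r.solve_ik(position, orientation): joint angles nearest the present ones, or None.
- r.grab_frame(name): name is "scene" or "top"; returns a dict with "pixels" (480x640x3 uint8, red, green, blue), "z_map" (480x640 float32, mm along the optical axis (not along the pixel's ray), 0 where there is no reading), "fx", "fy", "cx", "cy" (pixels), "eye" and "rotation" of the camera in the world. Camera axes: x right, y up, looking along -z (the intrinsics and any distortion apply to the point x, -y, -z); pixel columns grow to the right and rows downward; lengths in mm; the calibration is good to about 2 mm. A picture is of the moment at which its call begins.
A pose or a line that the arm cannot do raises r.IKError and nothing moves.
- r.job_done(): hands the job in, once; it reports no verdict.
Readings, each from a call of its own:
- r.current_time_s(): time.
- r.current_q(): joint angles.
- r.current_joint_velocities(): joint speeds.
- r.current_tau(): joint torques, N m.
- r.current_eef_pos(): TCP position.
- r.current_orientation(): TCP orientation.
- r.current_ft_force(): force on the tool from outside, world axes, zero at the start.
- r.current_wrist_torque(): the same for the moment, N m.
- r.current_gripper_width(): opening from 0.0 (shut) to 1.0 (fully open).
Only numpy, scipy, OpenCV 4.12 (cv2) and the standard library are available. Lean on these libraries where they do the work, as an engineer would, in place of code of your own. Each camera call takes 0.05 s, during which the arm holds its last target.

## Working session

There is one attempt and no reset: what is moved stays moved. The work goes in short steps, each a Python script; the robot and the scene stay as the last script left them, time stands still between calls to the robot, and variables do not carry over. Pictures are saved under pics/ and viewed, and the job is handed in when it is done.

```bash
ls; mkdir -p pics; python3 - <<'E'
from workcell import r
import cv2,numpy as np
for n in("scene","top"):
    f=r.grab_frame(n)
    cv2.imwrite(f"pics/{n}0.png",f["pixels"][:,:,::-1])
    np.savez(f"{n}0.npz",**{k:np.array(v) for k,v in f.items()})
    print(n,f["fx"],f["fy"],f["cx"],f["cy"],f["eye"],f["rotation"],[k for k in f])
print(r.current_time_s(),r.current_orientation())
E
```

```text
pics
scene 606.3229411961624 606.3229411961624 318.8822265240053 238.49102649068573 [ 983.34456108 -628.85402946 1235.35165437] [0.29866676 0.07565472 0.22665766 0.92395932] ['pixels', 'z_map', 'fx', 'fy', 'cx', 'cy', 'eye', 'rotation']
top 447.2966399328036 447.2966399328036 315.6467781509084 241.60758199540572 [ 438.75268592  111.25608754 1359.83497199] [ 0.0408146  -0.05615629 -0.69933755  0.71141242] ['pixels', 'z_map', 'fx', 'fy', 'cx', 'cy', 'eye', 'rotation']
0.1 [ 9.82021897e-01  1.88763918e-01 -7.78237915e-05 -1.08238452e-03]
```

View pics/scene0.png

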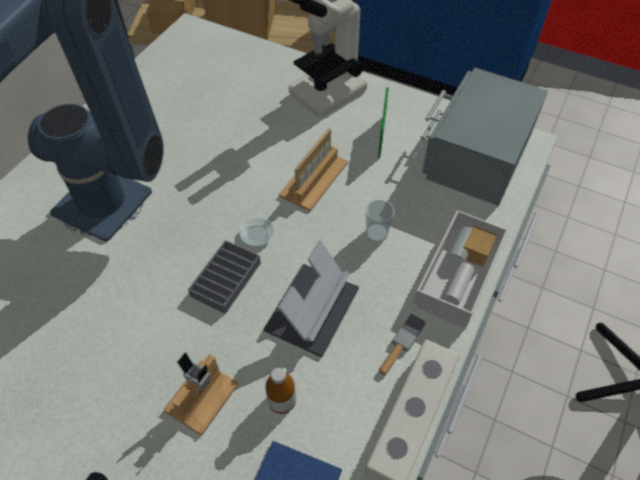

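View pics/top0.png

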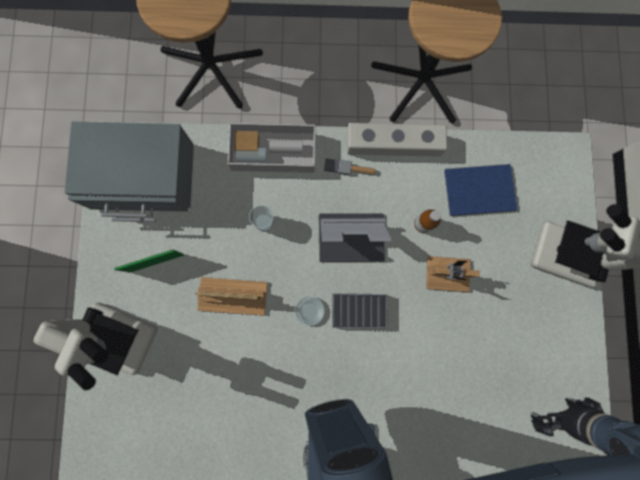

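The plywood panel is in the wooden rack at scene (313,165), top (232,290). A green look-alike board stands at scene (383,125), top (150,262). The clamp is on the rail at scene (195,375), top (457,270). The rest is at scene (315,300), top (352,238). I'll enlarge these to confirm them.

```bash
cat > h.py <<'E'
import numpy as np,cv2
from scipy.spatial.transform import Rotation as R
def load(p): return dict(np.load(p))
def cloud(f):
    z=f["z_map"].astype(float);v,u=np.mgrid[:480,:640]
    P=np.stack([(u-f["cx"])/f["fx"]*z,-(v-f["cy"])/f["fy"]*z,-z],-1)
    W=P@R.from_quat(f["rotation"]).as_matrix().T+f["eye"]
    W[z==0]=np.nan
    return W
def ray(f,u,v,h=None):
    d=np.array([(u-f["cx"])/f["fx"],-(v-f["cy"])/f["fy"],-1.]);d=R.from_quat(f["rotation"]).as_matrix()@d
    if h is None: return f["eye"],d
    return f["eye"]+d*(h-f["eye"][2])/d[2]
def proj(f,p):
    c=(np.asarray(p,float)-f["eye"])@R.from_quat(f["rotation"]).as_matrix()
    return f["cx"]+f["fx"]*c[...,0]/-c[...,2], f["cy"]-f["fy"]*c[...,1]/-c[...,2]
def tri(fs,uvs):
    A=np.zeros((3,3));b=np.zeros(3)
    for f,(u,v) in zip(fs,uvs):
        e,d=ray(f,u,v);d=d/np.linalg.norm(d);M=np.eye(3)-np.outer(d,d);A+=M;b+=M@e
    return np.linalg.solve(A,b)
def crop(f,x,y,w,h,s,name):
    im=f["pixels"][y:y+h,x:x+w,::-1]
    cv2.imwrite("pics/"+name,cv2.resize(np.ascontiguousarray(im),None,fx=s,fy=s,interpolation=cv2.INTER_CUBIC))
E
python3 - <<'E'
from h import *
s=load("scene0.npz");t=load("top0.npz")
a=[]
def tile(f,x,y,w,h):
    return cv2.resize(np.ascontiguousarray(f["pixels"][y:y+h,x:x+w,::-1]),(400,300),interpolation=cv2.INTER_CUBIC)
A=np.vstack([np.hstack([tile(s,260,120,120,90),tile(s,140,335,120,90)]),np.hstack([tile(t,180,255,100,75),tile(t,410,235,80,60)])])
cv2.imwrite("pics/crops1.png",A)
A=np.vstack([np.hstack([tile(s,250,230,120,90),tile(s,240,345,100,75)]),np.hstack([tile(t,300,195,100,75),tile(s,360,80,100,75)])])
cv2.imwrite("pics/crops2.png",A)
for f,n,pts in((s,"s",[(313,150),(315,260),(380,120)]),(t,"t",[(232,290),(350,225),(457,270),(262,218),(428,220)])):
    W=cloud(f)
    for u,v in pts: print(n,u,v,W[v,u].round(1))
for W in(cloud(s),cloud(t)): 
    m=np.abs(W[...,2])<15; print("table z",np.nanmedian(W[m][:,2]))
E
```

```text
s 313 150 [460.7 325.8 116.2]
s 315 260 [627.2  22.1 129.6]
s 380 120 [521.8 627.6  -5.4]
t 232 290 [473.8 325.3  46.2]
t 350 225 [671.6 -17.3  50.7]
t 457 270 [ 537.6 -311.1  118.9]
t 262 218 [696.3 249.3   4.7]
t 428 220 [ 681.1 -236.3  104. ]
table z -0.8270631144641811
table z 0.5218763047148514
```

View pics/crops1.png

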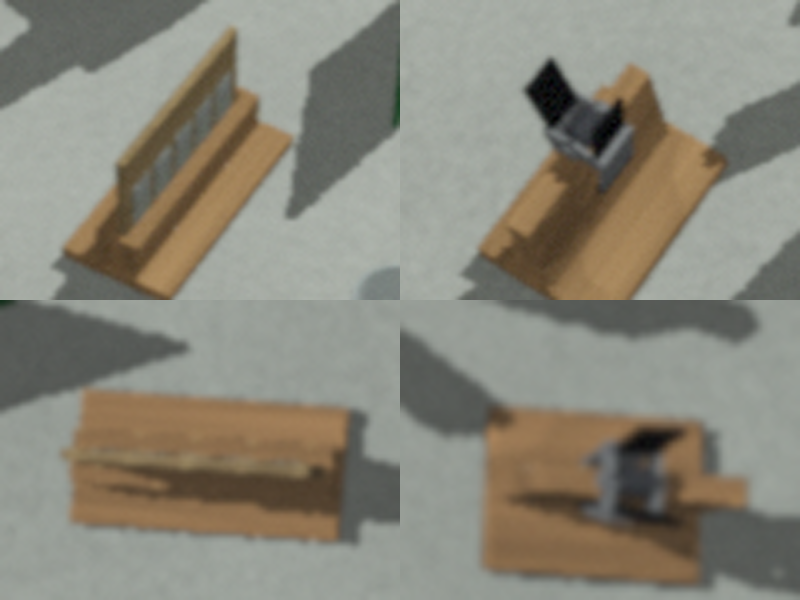

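View pics/crops2.png

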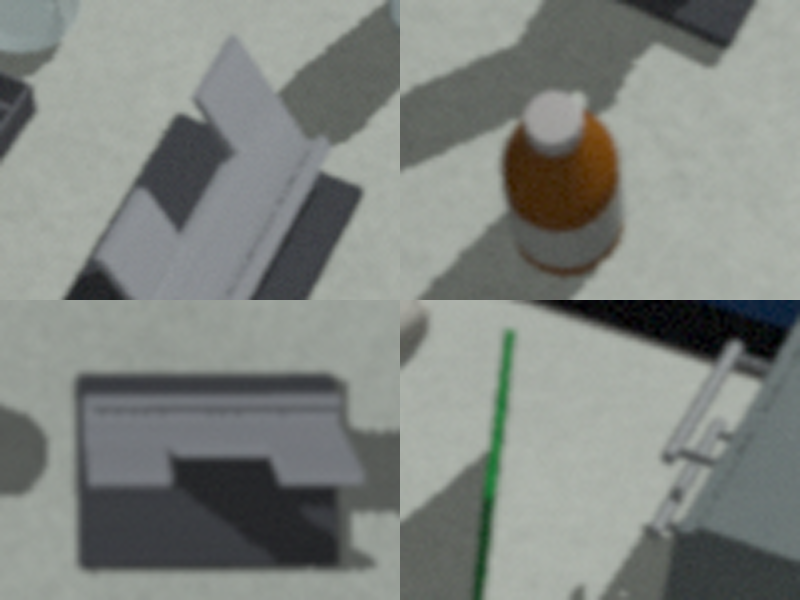

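Confirmed: the rack holds plywood-coloured edges with five grey slides facing the scene camera (+x), and the upright board at scene (383,125) is green, so it isn't ours. Next I'll measure the poses.

```bash
python3 - <<'E'
from h import *
s=load("scene0.npz");t=load("top0.npz")
for n,f in(("scene",s),("top",t)):
    W=cloud(f)
    def sel(lo,hi): return np.all((W>lo)&(W<hi),-1)
    print("==",n)
    m=sel((400,210,60),(530,430,140)); P=W[m]
    print("panel pts",len(P),"zmax",np.percentile(P[:,2],[50,95,99]).round(1))
    for lo,hi in((60,80),(80,100),(100,114),(114,135)):
        Q=P[(P[:,2]>lo)&(P[:,2]<hi)]
        if len(Q)>8:
            k=np.polyfit(Q[:,1],Q[:,0],1); 
            print(lo,hi,len(Q),"slope",k[0].round(4),"x@325",np.polyval(k,325).round(1),"sd",(Q[:,0]-np.polyval(k,Q[:,1])).std().round(1),"y",np.percentile(Q[:,1],[0,2,98,100]).round(1),"xr",np.percentile(Q[:,0],[2,98]).round(1))
    # rest face
    m=sel((560,-150,70),(690,120,160)); P=W[m]
    c=np.median(P,0); 
    for _ in range(6):
        U,S,Vt=np.linalg.svd(P-P.mean(0),full_matrices=False); nrm=Vt[2]*np.sign(Vt[2][0]); d=(P-P.mean(0))@nrm
        P=P[np.abs(d)<max(2.5*np.median(np.abs(d)),2)]
    print("rest plane n",nrm.round(4),"p",P.mean(0).round(1),len(P),"sd",d.std().round(2),"yaw",np.arctan2(nrm[1],nrm[0]).round(4),"tilt",np.arcsin(nrm[2]).round(4))
    print(" y ext",np.percentile(P[:,1],[0,1,99,100]).round(1),"z ext",np.percentile(P[:,2],[0,1,99,100]).round(1))
    # foot
    m=sel((480,-200,6),(760,150,20)); P=W[m]; print("foot",len(P),P.min(0).round(1),P.max(0).round(1))
    # clamp/rail
    m=sel((430,-420,90),(640,-220,200)); P=W[m]; print("clamp/rail hi",len(P),P.min(0).round(1),P.max(0).round(1))
    for nm,(lo,hi) in {"rack":((380,200,15),(560,450,60)),"rail strip":((430,-420,85),(640,-220,108))}.items():
        P=W[sel(lo,hi)]; print(nm,len(P),np.percentile(P,1,axis=0).round(1),np.percentile(P,99,axis=0).round(1))
    for nm,c in(("beaker",(696,249)),("bottle",(681,-236))):
        P=W[sel((c[0]-60,c[1]-60,15),(c[0]+60,c[1]+60,160))]; print(nm,len(P),P.min(0).round(),P.max(0).round())
E
```

```text
== scene
panel pts 761 zmax [ 96.8 122.5 124.7]
60 80 195 slope 0.0623 x@325 462.2 sd 1.8 y [240.3 242.8 409.4 413. ] xr [452.4 467.5]
80 100 208 slope 0.0608 x@325 461.5 sd 1.7 y [240.8 243.4 410.5 412.1] xr [452.7 466.5]
100 114 152 slope 0.0629 x@325 461.3 sd 2.0 y [241.2 243.3 409.1 415.3] xr [451.  467.6]
114 135 206 slope 0.0517 x@325 459.2 sd 2.9 y [241.5 243.5 409.2 416. ] xr [451.7 466.3]
rest plane n [0.8647 0.0199 0.5019] p [640.7 -33.4 103.2] 1349 sd 1.2 yaw 0.023 tilt 0.5258
 y ext [-123.4 -121.6   67.    70.2] z ext [ 70.1  70.5 141.8 144. ]
foot 2490 [ 486.5 -199.3    6. ] [748.5 143.2  19.8]
clamp/rail hi 965 [ 508.7 -382.8   90. ] [ 564.1 -262.4  161.1]
rack 931 [432.5 231.   15.1] [503.8 419.6  58.8]
rail strip 539 [ 517.5 -382.    85.4] [ 558.4 -264.2  107.4]
beaker 934 [650. 205.  15.] [719. 277. 101.]
bottle 1065 [ 661. -281.   15.] [ 720. -222.  144.]
== top
panel pts 209 zmax [121.9 126.  127.5]
80 100 17 slope 0.0759 x@325 461.5 sd 2.3 y [245.2 245.2 393.  393.6] xr [451.1 466.1]
114 135 184 slope 0.0551 x@325 457.6 sd 2.3 y [246.5 249.  411.3 414. ] xr [450.8 464.9]
rest plane n [0.8624 0.0216 0.5058] p [641.  -26.3 104.3] 537 sd 0.83 yaw 0.025 tilt 0.5303
 y ext [-120.4 -119.2   68.6   70.2] z ext [ 70.   70.5 143.7 144.9]
foot 2113 [ 480.4 -199.2    6. ] [759.9 148.7  20. ]
clamp/rail hi 407 [ 510.1 -381.8   90.5] [ 562.3 -259.3  161. ]
rack 914 [410.  235.1  15. ] [505.6 425.   52.4]
rail strip 225 [ 515.9 -379.6   86. ] [ 555.6 -260.8  107.5]
beaker 317 [650. 211.  16.] [718. 278. 102.]
bottle 470 [ 659. -277.   15.] [ 718. -216.  146.]
```

```bash
python3 - <<'E'
from h import *
s=load("scene0.npz");t=load("top0.npz")
for n,f in(("scene",s),("top",t)):
    W=cloud(f); g=f["pixels"].max(-1); sat=f["pixels"].max(-1).astype(int)-f["pixels"].min(-1)
    def sel(lo,hi): return np.all((W>lo)&(W<hi),-1)
    print("==",n)
    b=sel((470,-380,101),(600,-260,190))
    P=W[b&(g<50)]; print("black",len(P),P.min(0).round(1),P.max(0).round(1),np.median(P,0).round(1))
    for zl,zh in((112,125),(125,140),(140,150),(150,165)):
        Q=P[(P[:,2]>zl)&(P[:,2]<=zh)]
        for nm,q in(("lo",Q[Q[:,0]<537]),("hi",Q[Q[:,0]>=537])):
            if len(q)>4:
                k=np.polyfit(q[:,1],q[:,0],1); print(zl,nm,len(q),"xmean",q[:,0].mean().round(1),"xr",q[:,0].min().round(1),q[:,0].max().round(1),"y",q[:,1].min().round(1),q[:,1].max().round(1),"slope",k[0].round(3))
    P=W[sel((470,-380,96),(600,-260,190))&(sat<30)]; print("clamp all",len(P),np.percentile(P,[1,99],axis=0).round(1))
    # strip top, wooden
    P=W[sel((500,-400,94),(580,-250,108))&(sat>35)]; k=np.polyfit(P[:,1],P[:,0],1); print("strip top",len(P),"slope",k[0].round(3),"x@-320",np.polyval(k,-320).round(1),"xr of resid",np.percentile(P[:,0]-np.polyval(k,P[:,1]),[2,98]).round(1),"y",P[:,1].min(),P[:,1].max())
    # rail foot
    P=W[sel((440,-420,6),(640,-220,40))&(sat>35)]; print("railfoot",np.percentile(P,[1,99],axis=0).round(1))
    # rest edges : x-binned? use z slices on face
    Q=W[sel((560,-160,60),(700,120,100))]; 
    n3=np.array([.8647,.021,.5019]);o=np.array([672.,-26,50]);yv=np.array([-.024,.9997,0])
    d=(Q-o)@n3; l=(Q-o)@yv; l=l[np.abs(d)<5]; print("rest l range",np.percentile(l,[0,.5,99.5,100]).round(1))
    Q=W[sel((560,-160,105),(700,120,138))];d=(Q-o)@n3; l=(Q-o)@yv; l=l[np.abs(d)<5]; h=np.sort(l); i=np.argmax(np.diff(h)); print("gap",h[i].round(1),h[i+1].round(1),"ext",h[0].round(1),h[-1].round(1))
    Q=W[sel((600,-160,6),(760,120,20))]; print("dark foot front x",np.percentile(Q[:,0],[99.5]))
    zt=W[sel((560,-160,130),(700,120,160))][:,2]; print("top z",np.percentile(zt,[95,99]).round(1))
E
```

```text
== scene
black 227 [ 511.2 -327.9  105.7] [ 564.1 -299.5  159. ] [ 518.5 -313.   135.3]
112 lo 41 xmean 519.1 xr 515.9 529.4 y -322.7 -302.1 slope -0.014
112 hi 13 xmean 556.2 xr 554.1 557.5 y -324.7 -301.8 slope 0.071
125 lo 47 xmean 516.4 xr 513.3 519.7 y -322.6 -299.5 slope 0.037
125 hi 25 xmean 558.3 xr 554.1 560.4 y -327.9 -302.6 slope 0.061
140 lo 35 xmean 514.5 xr 511.2 518.3 y -322.4 -301.1 slope 0.039
140 hi 16 xmean 560.2 xr 556.1 562.6 y -327.1 -306.2 slope 0.132
150 lo 17 xmean 513.2 xr 511.8 515.5 y -320.6 -302.4 slope 0.053
150 hi 23 xmean 561.4 xr 558.5 564.1 y -327.6 -305.9 slope 0.11
clamp all 573 [[ 510.  -330.4   98. ]
 [ 562.3 -295.4  157.9]]
strip top 318 slope 0.064 x@-320 536.2 xr of resid [-8.5  7.9] y -382.44257473567006 -262.39945390503715
railfoot [[ 486.8 -387.1    7.2]
 [ 587.2 -260.9   38.8]]
rest l range [-96.6 -95.4  94.6  96.8]
gap -36.4 36.3 ext -96.9 96.3
dark foot front x [719.70371382]
top z [142. 144.]
== top
black 59 [ 510.1 -320.2  107.7] [ 559.7 -296.6  160.9] [ 552.  -308.9  140. ]
112 hi 9 xmean 552.6 xr 551.6 554.3 y -320.2 -304.4 slope 0.044
125 lo 5 xmean 517.0 xr 516.9 517.3 y -311.3 -296.9 slope -0.025
125 hi 9 xmean 554.6 xr 553.4 556.0 y -320.2 -299.8 slope 0.002
140 hi 10 xmean 556.9 xr 555.4 557.8 y -319.4 -302.9 slope 0.021
150 lo 14 xmean 512.0 xr 510.1 513.6 y -316.2 -296.6 slope 0.062
150 hi 5 xmean 559.5 xr 559.3 559.7 y -315.7 -304.5 slope -0.027
clamp all 227 [[ 510.3 -376.4   97.3]
 [ 559.4 -293.2  159.1]]
strip top 143 slope 0.055 x@-320 534.9 xr of resid [-7.4  7.8] y -378.44181121508154 -259.29332207823285
railfoot [[ 485.8 -382.6    8. ]
 [ 584.3 -255.1   26.1]]
rest l range [-93.2 -92.5  96.8  96.9]
gap -35.4 40.3 ext -93.4 95.7
dark foot front x [754.72041341]
top z [143.4 144.5]
```

```bash
cat >> h.py <<'E'
def frame(yaw,tilt=0.,o=(0,0,0)):
    # columns x,y,z axes; tilt: z leans toward -x
    M=(R.from_euler('z',yaw)*R.from_euler('y',-tilt)).as_matrix(); return M,np.array(o,float)
def tool(M,sg=1):
    # tool z=-Mz, tool y = sg*Mx
    z=-M[:,2];y=sg*M[:,0];x=np.cross(y,z); return R.from_matrix(np.stack([x,y,z],1)).as_quat()
PM,PO=frame(-.061,0,(457.9,328.4,12))
RM,RO=frame(.024,.5236,(672,-25,50))
CM,CO=frame(-.06,0,(536,-311,106))
def at(M,o,p): return o+M@np.array(p,float)
SG=1
E
python3 - <<'E'
from h import *
from workcell import r
for sg in(1,-1):
    for nm,M,o,pts in(("panel",PM,PO,[(0,0,90),(0,0,230)]),("rest",RM,RO,[(7,0,90),(7,0,180),(40,0,190)]),("clamp",CM,CO,[(0,0,36),(0,0,100)]),("hr",RM,RO,[(0,-66,152),(0,-66,215)]),("hl",RM,RO,[(0,66,152),(0,66,215)])):
        for p in pts:
            q=r.solve_ik(at(M,o,p),tool(M,sg)); print(sg,nm,at(M,o,p).round(),None if q is None else np.round(q,2))
E
```

```text
1 panel [458. 328. 102.] [ 0.5   0.16 -0.03  1.38  0.    2.13]
1 panel [458. 328. 242.] [0.5  0.15 0.24 1.66 0.   2.13]
1 rest [633. -26. 131.] [-0.2  -0.21 -0.45  0.82  0.11  1.37]
1 rest [588. -27. 209.] [-0.23 -0.36 -0.41  1.01  0.13  1.35]
1 rest [612. -26. 235.] [-0.22 -0.29 -0.31  1.04  0.12  1.36]
1 clamp [ 536. -311.  142.] [-0.63  0.29  0.21  1.49  0.    1.  ]
1 clamp [ 536. -311.  206.] [-0.63  0.3   0.34  1.61  0.    1.  ]
1 hr [598. -93. 182.] [-0.37 -0.3  -0.41  0.96  0.19  1.23]
1 hr [566. -94. 236.] [-0.4  -0.38 -0.37  1.1   0.21  1.2 ]
1 hl [594.  39. 182.] [-0.07 -0.34 -0.45  0.94  0.05  1.49]
1 hl [563.  38. 236.] [-0.08 -0.43 -0.4   1.07  0.05  1.48]
-1 panel [458. 328. 102.] [ 0.5   0.16 -0.03  1.38  0.   -1.01]
-1 panel [458. 328. 242.] [ 0.5   0.15  0.24  1.66  0.   -1.01]
-1 rest [633. -26. 131.] [-0.2  -0.21 -0.45  0.82  0.11 -1.77]
-1 rest [588. -27. 209.] [-0.23 -0.36 -0.41  1.01  0.13 -1.79]
-1 rest [612. -26. 235.] [-0.22 -0.29 -0.31  1.04  0.12 -1.78]
-1 clamp [ 536. -311.  142.] [-0.63  0.29  0.21  1.49  0.   -2.14]
-1 clamp [ 536. -311.  206.] [-0.63  0.3   0.34  1.61  0.   -2.14]
-1 hr [598. -93. 182.] [-0.37 -0.3  -0.41  0.96  0.19 -1.91]
-1 hr [566. -94. 236.] [-0.4  -0.38 -0.37  1.1   0.21 -1.94]
-1 hl [594.  39. 182.] [-0.07 -0.34 -0.45  0.94  0.05 -1.65]
-1 hl [563.  38. 236.] [-0.08 -0.43 -0.4   1.07  0.05 -1.66]
```

```bash
python3 - <<'E'
from h import *
from workcell import r
q=tool(PM)
r.move_ptp(at(PM,PO,(0,0,190)),q)
r.line_to(at(PM,PO,(0,0,90)),feed=120,f_stop=10)
print(r.current_time_s(),r.current_eef_pos(),r.current_ft_force())
r.set_gripper(0.0)
print(r.current_gripper_width(),r.current_time_s(),r.current_ft_force())
r.line_to(at(PM,PO,(0,0,96)),feed=40)
r.line_to(at(PM,PO,(0,0,240)),feed=150)
print(r.current_gripper_width(),r.current_time_s(),r.current_ft_force(),r.current_eef_pos())
for n in("scene","top"):
    f=r.grab_frame(n)
    np.savez(f"{n}1.npz",**{k:np.array(v) for k,v in f.items()})
    cv2.imwrite(f"pics/{n}1.png",f["pixels"][:,:,::-1])
s=load("scene1.npz");crop(s,200,60,200,150,4,"crop_s1.png")
E
```

```text
4.0917 [458.54652051 328.71428378 103.03485119] [-0.16060334 -0.01236286 -0.13091964]
0.07430924371039063 4.7917 [ 0.98964845 -0.46841222  0.9237769 ]
0.07723972916655755 6.2 [-0.06398025  0.16308007 -1.32537605] [457.4859445  328.16275143 250.82897781]
```

View pics/crop_s1.png

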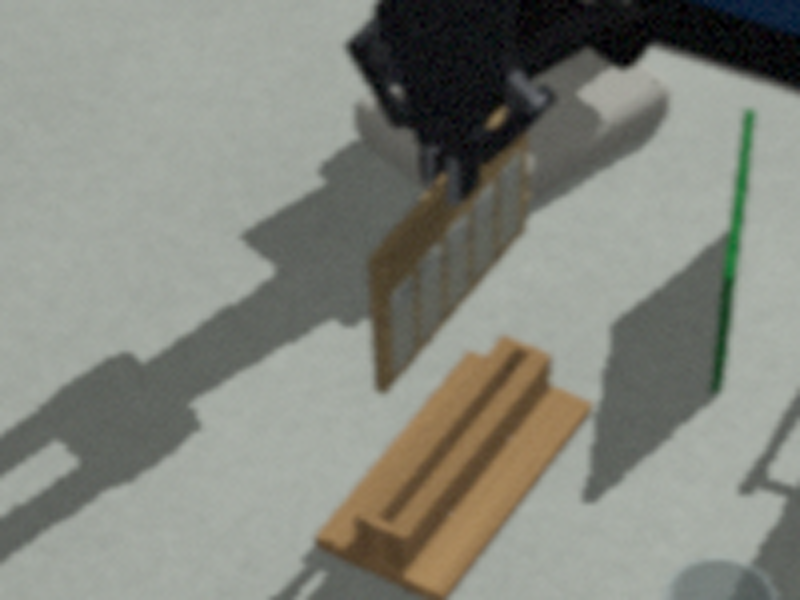

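The panel is out of the slot, held at its top middle around crop pixel (455,190), with five slides facing +x. I'll measure how it sits in the hand.

```bash
python3 - <<'E'
from h import *
for n in("scene","top"):
    f=load(n+"1.npz");W=cloud(f)
    tcp=np.array([457.49,328.16,250.83]); L=(W-tcp)@PM   # local
    m=np.all((L>(-10,-95,-100))&(L<(12,95,-22)),-1); Q=L[m]
    print(n,len(Q))
    if len(Q)<50: continue
    A=np.c_[Q[:,1],Q[:,2],np.ones(len(Q))]
    F=Q[(Q[:,0]>1)]; A=np.c_[F[:,1],F[:,2],np.ones(len(F))]; k=np.linalg.lstsq(A,F[:,0],rcond=None)[0]; print("face x = ",k.round(4),"(y,z,const)")
    for lo,hi in((-90,-70),(-70,-45),(-45,-25)):
        q=Q[(Q[:,2]>lo)&(Q[:,2]<hi)]; print(lo,hi,"y",np.percentile(q[:,1],[0,1,99,100]).round(1))
    for lo,hi in((-80,-50),(-40,-10),(10,40),(50,80)):
        q=Q[(Q[:,1]>lo)&(Q[:,1]<hi)]; print("bottom z at y",lo,np.percentile(q[:,2],[0,2]).round(1))
E
```

```text
scene 787
face x =  [2.7000e-03 1.4200e-02 5.6077e+00] (y,z,const)
-90 -70 y [-85.9 -85.3  80.6  84.2]
-70 -45 y [-87.7 -86.4  79.8  82.3]
-45 -25 y [-86.7 -85.8  83.7  85.1]
bottom z at y -80 [-91.6 -90.4]
bottom z at y -40 [-91.1 -90.9]
bottom z at y 10 [-91.5 -88.1]
bottom z at y 50 [-91.7 -89.2]
top 13
```

```bash
python3 - <<'E'
from h import *
from workcell import r
q=tool(RM)
r.move_ptp(at(RM,RO,(20,0,200)),q)
r.line_to(at(RM,RO,(7.5,0,130)),feed=120)
r.sleep(0.3)
loc=lambda:((r.current_eef_pos()-RO)@RM).round(2)
print(loc(),r.current_time_s(),r.current_ft_force()@RM)
print(r.line_to(at(RM,RO,(7.5,0,98)),feed=60,f_stop=4),loc(),r.current_ft_force()@RM)
for n in("scene",):
    f=r.grab_frame(n)
    np.savez(f"{n}2.npz",**{k:np.array(v) for k,v in f.items()})
    crop(f,230,190,160,120,5,"crop_s2.png")
print(r.current_time_s())
E
```

```text
[  8.44  -0.14 130.85] 8.7417 [-0.42727484 -0.26419598 -0.86930302]
False [7.230e+00 7.000e-02 9.764e+01] [-0.16369019 -0.03209669 -1.74975229]
9.475
```

View pics/crop_s2.png

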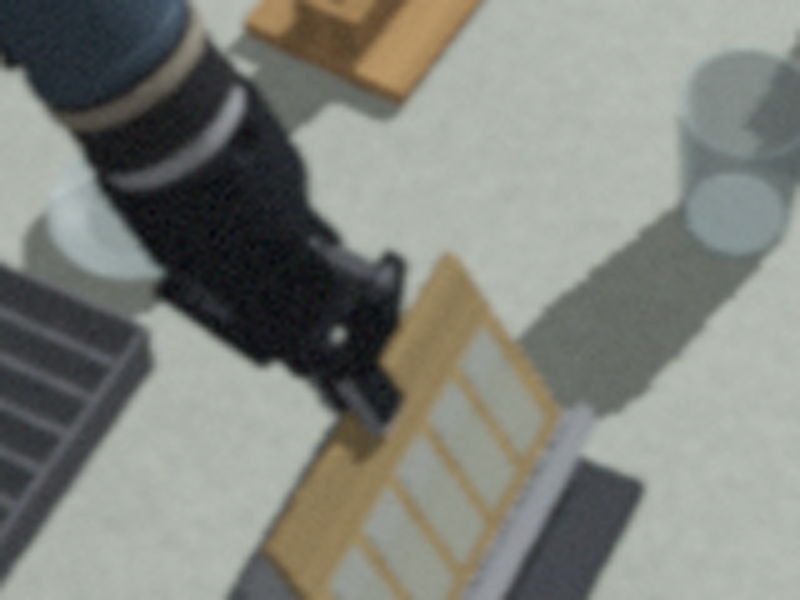

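The panel lies over the backrest with its bottom edge just above the ledge, inside the lip near crop (560,420). Now I'll touch down slowly, slide it back to the horns, and release.

```bash
python3 - <<'E'
from h import *
from workcell import r
loc=lambda:((r.current_eef_pos()-RO)@RM).round(2)
F=lambda:(r.current_ft_force()@RM).round(2)
r.sleep(0.2); print(loc(),F())
print(r.line_to(at(RM,RO,(7.5,0,84)),feed=12,f_stop=3),loc(),F(),r.current_time_s())
p=loc()
print(r.line_to(at(RM,RO,(1,0,p[2]+.3)),feed=12,f_stop=3),loc(),F(),r.current_time_s())
f=r.grab_frame("scene")
np.savez("scene3.npz",**{k:np.array(v) for k,v in f.items()})
crop(f,230,190,160,120,5,"crop_s3.png")
W=cloud(f);L=(W-RO)@RM
m=np.all((L>(2,-100,5))&(L<(16,100,60)),-1);Q=L[m];Q=Q[(Q[:,2]>12)]
k=np.linalg.lstsq(np.c_[Q[:,1],Q[:,2],np.ones(len(Q))],Q[:,0],rcond=None)[0];print("face",k.round(4))
print("y",np.percentile(Q[:,1],[0,1,99,100]).round(1))
E
```

```text
[ 8.13e+00 -9.00e-02  9.85e+01] [-0.53  0.01 -0.77]
True [ 7.120e+00 -3.000e-02  9.044e+01] [1.18 0.22 5.5 ] 10.375
True [5.580e+00 1.000e-02 9.042e+01] [-0.07 -0.18  3.75] 10.5917
face [ 2.900e-03 -1.500e-03  9.902e+00]
y [-93.6 -85.9  82.8  86.5]
```

View pics/crop_s3.png

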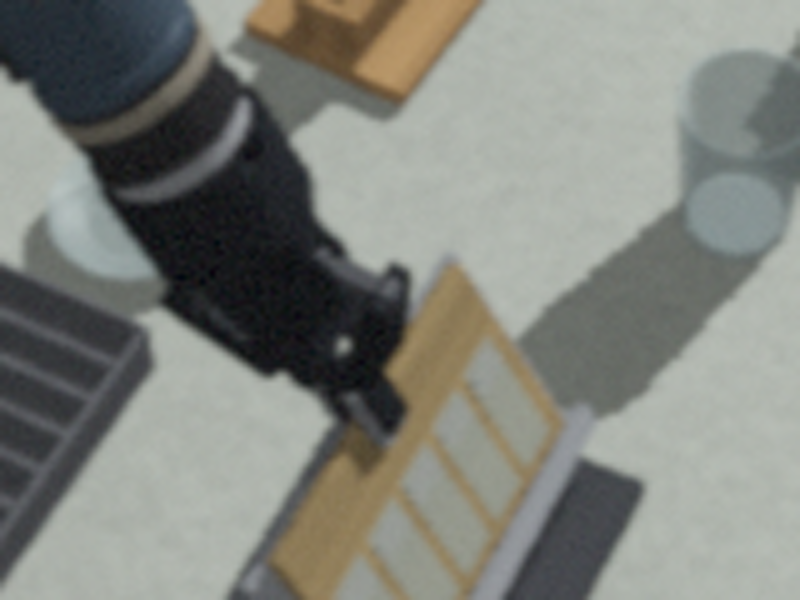

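```bash
python3 - <<'E'
from h import *
from workcell import r
loc=lambda:((r.current_eef_pos()-RO)@RM).round(2)
r.set_gripper(0.5)
p=loc();print(p,r.current_time_s())
r.line_to(at(RM,RO,(p[0],0,185)),feed=120)
r.move_ptp(at(CM,CO,(0,0,130)),tool(CM))
r.set_gripper(1.0)
print(r.current_time_s())
for n in("scene","top"):
    f=r.grab_frame(n)
    np.savez(n+"4.npz",**{k:np.array(v) for k,v in f.items()})
    W=cloud(f);L=(W-RO)@RM
    m=np.all((L>(2,-100,15))&(L<(16,100,100)),-1);Q=L[m]
    k=np.linalg.lstsq(np.c_[Q[:,1],Q[:,2],np.ones(len(Q))],Q[:,0],rcond=None)[0];print(n,"face",k.round(4),"y",np.percentile(Q[:,1],[0,1,99,100]).round(1))
    m=np.all((L>(-2,-100,90))&(L<(12,100,130)),-1);print("top z",np.percentile(L[m][:,2],[90,98]).round(1))
s=load("scene4.npz");crop(s,230,220,160,120,5,"crop_s4.png")
cv2.imwrite("pics/top4.png",load("top4.npz")["pixels"][:,:,::-1])
E
```

```text
[ 5.12  0.1  89.96] 11.0833
13.6333
scene face [ 2.5000e-03 -1.3600e-02  9.0395e+00] y [-97.  -86.2  82.9  92.2]
top z [109.4 111.1]
top face [-4.00000e-04 -1.59000e-02  1.02425e+01] y [-91.  -81.8  86.3  91.3]
top z [112.3 114.3]
```

View pics/crop_s4.png

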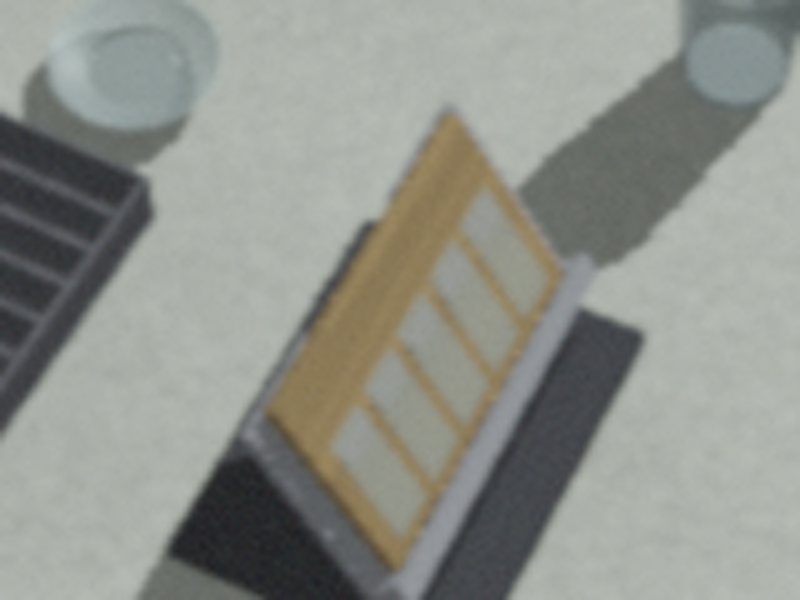

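View pics/top4.png

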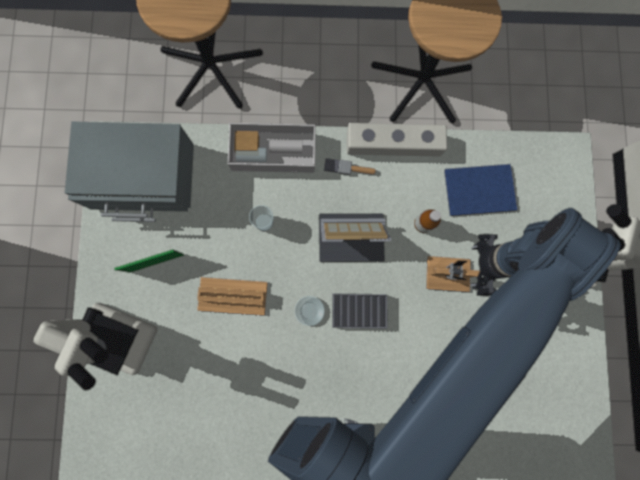

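The panel sits flat on its own and centred (crop corners (450,105), (555,285), (395,570), (270,415)). The beaker and bottle are unmoved at top (262,218) and (428,220). Next, the clamp.

```bash
python3 - <<'E'
from h import *
from workcell import r
print(r.line_to(at(CM,CO,(0,0,36)),feed=120,f_stop=8),r.current_eef_pos(),r.current_ft_force().round(2))
r.set_gripper(0.0)
print(r.current_gripper_width(),r.current_time_s(),r.current_ft_force().round(2))
r.line_to(at(CM,CO,(0,0,46)),feed=40)
r.line_to(at(CM,CO,(0,0,130)),feed=120)
r.sleep(.3)
print(r.current_gripper_width(),r.current_time_s(),r.current_ft_force().round(2),r.current_eef_pos())
for n in("scene","top"):
    f=r.grab_frame(n)
    np.savez(n+"5.npz",**{k:np.array(v) for k,v in f.items()})
crop(load("scene5.npz"),120,280,160,120,5,"crop_s5.png")
E
```

```text
False [ 536.48711413 -311.3631823   143.05500649] [0.23 0.   1.07]
0.3659303165729359 15.2 [-0.05  0.57 12.22]
0.3663695415640573 16.75 [ 0.06 -0.45 -0.79] [ 535.67514434 -310.75283604  235.08913679]
```

View pics/crop_s5.png

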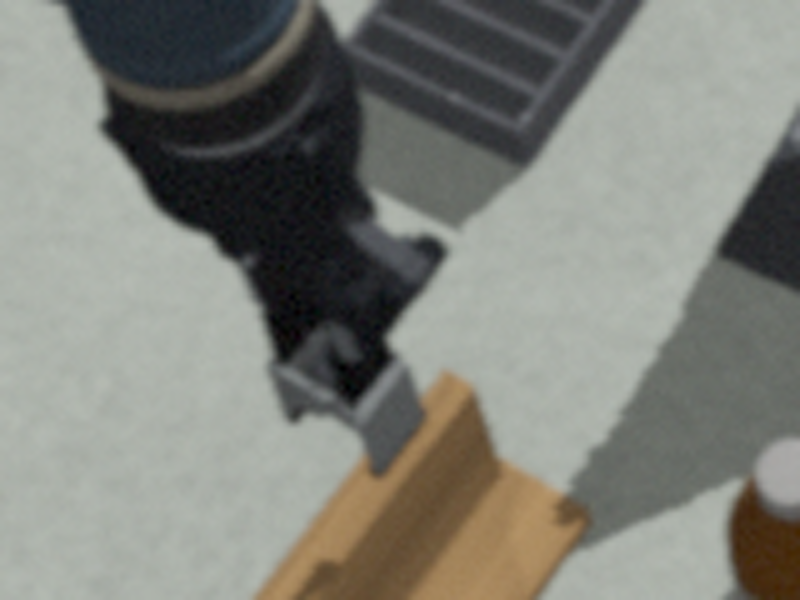

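The clamp is off the rail and held with its jaws open (crop (395,425) is the near jaw). I'll check its position in the hand.

```bash
python3 - <<'E'
from h import *
tcp=np.array([535.68,-310.75,235.09])
for n in("scene","top"):
    f=load(n+"5.npz");L=(cloud(f)-tcp)@CM
    sat=f["pixels"].max(-1).astype(int)-f["pixels"].min(-1)
    m=np.all((L>(-45,-45,-115))&(L<(45,45,-30)),-1)&(sat<30);Q=L[m]
    print(n,len(Q));
    for lo,hi in((-115,-85),(-85,-70),(-70,-50),(-50,-30)):
        q=Q[(Q[:,2]>lo)&(Q[:,2]<hi)]
        if len(q)>3: print(lo,hi,len(q),"x",np.percentile(q[:,0],[2,98]).round(1),"y",np.percentile(q[:,1],[2,98]).round(1),"zmin",q[:,2].min().round(1))
E
```

```text
scene 403
-115 -85 15 x [-26.7  19.2] y [-14.7  11.6] zmin -90.1
-85 -70 60 x [-25.4  20.2] y [-15.8  12.7] zmin -84.7
-70 -50 95 x [-23.7  21.3] y [-15.6  12.8] zmin -70.0
-50 -30 233 x [-21.2  21.2] y [-18.2  11.6] zmin -49.9
top 184
-85 -70 24 x [-28.1  16.9] y [-12.4  15.5] zmin -84.6
-70 -50 23 x [-26.4  18.2] y [-12.2  15.8] zmin -68.8
-50 -30 134 x [-24.4  18.9] y [-13.7  18.5] zmin -49.6
```

```bash
python3 - <<'E'
from h import *
from workcell import r
q=tool(RM)
r.move_ptp(at(RM,RO,(2,-66,240)),q)
r.line_to(at(RM,RO,(2,-66,212)),feed=80)
r.sleep(.3)
tcp=r.current_eef_pos();print(((tcp-RO)@RM).round(2),r.current_time_s(),(r.current_ft_force()@RM).round(2))
for n in("scene","top"):
    f=r.grab_frame(n)
    np.savez(n+"6.npz",**{k:np.array(v) for k,v in f.items()})
    L=(cloud(f)-RO)@RM
    sat=f["pixels"].max(-1).astype(int)-f["pixels"].min(-1)
    Q=L[np.all((L>(-45,-110,112))&(L<(45,-25,190)),-1)&(sat<30)]
    print(n,len(Q))
    for lo in range(115,190,10):
        p=Q[(Q[:,2]>lo)&(Q[:,2]<lo+10)]
        if len(p)>3: print(lo,len(p),"x",np.percentile(p[:,0],[2,98]).round(1),"y",np.percentile(p[:,1],[2,98]).round(1),"zmin",p[:,2].min().round(1))
crop(load("scene6.npz"),220,210,160,120,5,"crop_s6.png")
crop(load("top6.npz"),310,180,120,90,5,"crop_t6.png")
E
```

```text
[  2.54 -66.12 212.58] 18.525 [ 0.04  0.49 -0.86]
scene 619
115 16 x [-24.   21.5] y [-81.4 -52.4] zmin 119.9
125 101 x [-23.3  23.7] y [-82.  -52.9] zmin 125.0
135 76 x [-23.5  23.8] y [-82.6 -55. ] zmin 135.2
145 62 x [-22.8  24.6] y [-82.5 -53.8] zmin 145.2
155 66 x [-20.2  25.4] y [-83.2 -53.1] zmin 155.3
165 120 x [-18.  26.] y [-85.7 -53.4] zmin 165.1
175 139 x [-16.5  22.6] y [-83.5 -55.2] zmin 175.0
185 39 x [-15.2  21.8] y [-80.9 -54.9] zmin 185.0
top 198
115 6 x [19.2 22. ] y [-77.2 -50.7] zmin 122.3
125 21 x [-21.7  22.6] y [-78.1 -49.8] zmin 125.5
135 16 x [-21.   23.6] y [-76.8 -50.4] zmin 137.8
145 21 x [-20.1  23.7] y [-79.7 -51.3] zmin 145.9
155 23 x [-19.8  24.5] y [-77.8 -50.3] zmin 155.5
165 41 x [-15.8  24. ] y [-80.2 -47.2] zmin 165.5
175 57 x [-14.6  24.5] y [-76.4 -50.1] zmin 175.0
185 12 x [-14.5  20.4] y [-72.1 -53.3] zmin 185.5
```

View pics/crop_s6.png

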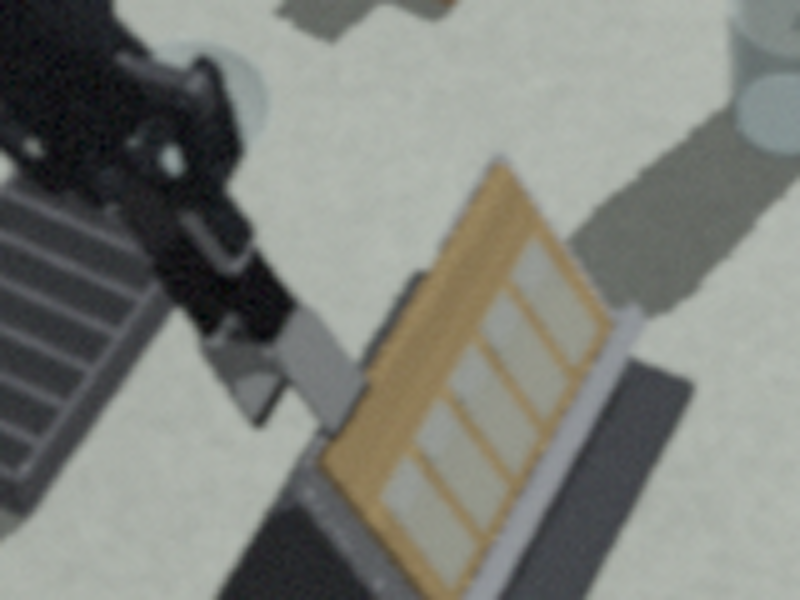

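View pics/crop_t6.png

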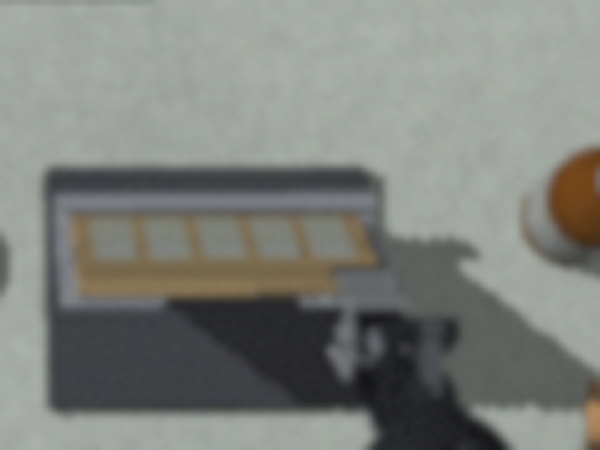

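The jaw tips straddle the panel and horn: tip centre at x≈0 and y≈-66 in the rest frame, near jaw over crop (340,400). Pushing on now.

```bash
python3 - <<'E'
from h import *
from workcell import r
loc=lambda:((r.current_eef_pos()-RO)@RM).round(2)
F=lambda:(r.current_ft_force()@RM).round(2)
print(r.line_to(at(RM,RO,(1.4,-66,180)),feed=50,f_stop=6),loc(),F())
print(r.line_to(at(RM,RO,(1.4,-66,164)),feed=40,f_stop=6),loc(),F())
print(r.line_to(at(RM,RO,(1.4,-66,146)),feed=15,f_stop=8),loc(),F(),r.current_time_s())
for n in("scene","top"):
    f=r.grab_frame(n)
    np.savez(n+"7.npz",**{k:np.array(v) for k,v in f.items()})
crop(load("scene7.npz"),220,210,160,120,5,"crop_s7.png")
E
```

```text
False [  1.53 -66.   180.01] [-1.04 -0.27 -0.48]
False [  0.98 -65.87 163.58] [-0.57 -0.31 -1.18]
True [  1.74 -66.05 157.89] [0.42 1.4  6.05] 20.5833
```

View pics/crop_s7.png

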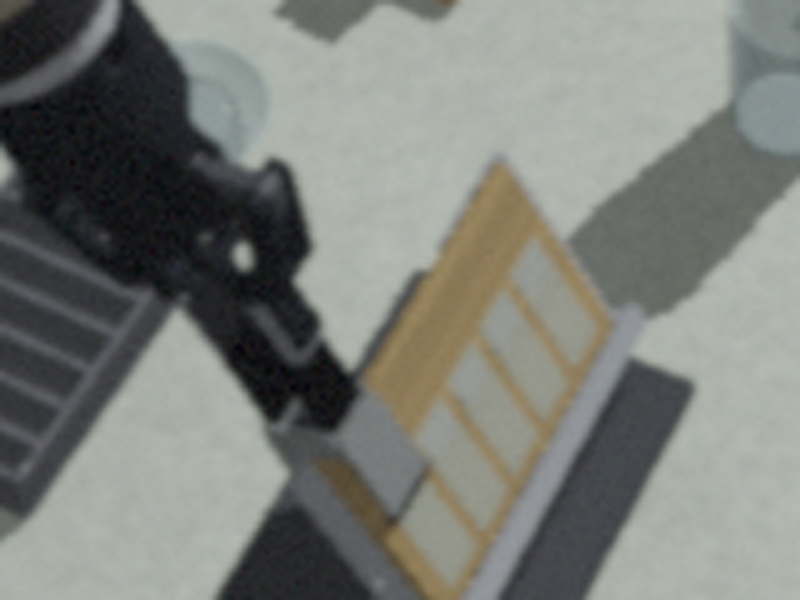

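```bash
python3 - <<'E'
from h import *
from workcell import r
def tips(name):
    for n in("scene","top"):
        f=load(n+name+".npz");L=(cloud(f)-RO)@RM
        Q=L[np.all((L>(14,-100,40))&(L<(45,-30,190)),-1)]
        print(n,len(Q),"front jaw zmin",np.sort(Q[:,2])[:8].round(1))
        for lo in range(60,120,10):
            p=Q[(Q[:,2]>lo)&(Q[:,2]<lo+10)]
            if len(p)>3: print(lo,len(p),"x",np.percentile(p[:,0],[2,98]).round(1),"y",np.percentile(p[:,1],[2,98]).round(1))
tips("7")
loc=lambda:((r.current_eef_pos()-RO)@RM).round(2)
F=lambda:(r.current_ft_force()@RM).round(2)
print(r.line_to(at(RM,RO,(1.4,-66,150)),feed=15,f_stop=9),loc(),F(),r.current_time_s())
E
```

```text
scene 557 front jaw zmin [65.9 66.2 67.1 68.  68.2 68.9 69.2 69.4]
60 9 x [15.7 20.8] y [-80.5 -54.7]
70 52 x [16.8 23.2] y [-82.2 -54.3]
80 43 x [18.3 22.8] y [-82.9 -53.7]
90 46 x [17.8 23.6] y [-82.5 -53.6]
100 47 x [17.6 23.6] y [-82.2 -53.2]
110 66 x [14.8 23.6] y [-82.4 -52.2]
top 125 front jaw zmin [71.8 72.2 72.3 72.9 73.3 75.4 75.8 76.7]
70 12 x [18.7 22.4] y [-76.4 -49.3]
80 11 x [20.1 22.5] y [-78.4 -51.2]
90 15 x [20.7 23.8] y [-78.7 -50.3]
100 14 x [19.8 23.2] y [-78.8 -50.9]
110 20 x [16.8 22.9] y [-76.3 -51.2]
True [  2.24 -66.07 157.86] [0.12 0.22 5.24] 20.925
```

```bash
python3 - <<'E'
from h import *
from workcell import r
loc=lambda:((r.current_eef_pos()-RO)@RM).round(2)
F=lambda:(r.current_ft_force()@RM).round(2)
print(r.line_to(at(RM,RO,(1.4,-66,150)),feed=15,f_stop=14),loc(),F())
r.set_gripper(1.0); print(r.current_gripper_width(),loc(),F(),r.current_time_s())
r.line_to(at(RM,RO,(2,-66,165)),feed=40,f_stop=8)
r.line_to(at(RM,RO,(2,-66,240)),feed=120)
r.move_ptp([420,-200,330],tool(CM))
for n in("scene","top"):
    f=r.grab_frame(n)
    np.savez(n+"8.npz",**{k:np.array(v) for k,v in f.items()})
    L=(cloud(f)-RO)@RM
    Q=L[np.all((L>(9.5,-100,40))&(L<(45,-30,190)),-1)]
    print(n,"front jaw zmin",np.sort(Q[:,2])[:6].round(1))
    Q=L[np.all((L>(-45,-100,112))&(L<(45,-30,200)),-1)]
    print("handles top z",np.percentile(Q[:,2],[98,100]).round(1),"x",np.percentile(Q[:,0],[2,98]).round(1),"y",np.percentile(Q[:,1],[2,98]).round(1))
    m=np.all((L>(2,-40,15))&(L<(16,100,100)),-1);Q=L[m]
    k=np.linalg.lstsq(np.c_[Q[:,1],Q[:,2],np.ones(len(Q))],Q[:,0],rcond=None)[0];print("face",k.round(4),"y max",np.percentile(Q[:,1],[99]).round(1))
print(r.current_time_s())
crop(load("scene8.npz"),220,210,160,120,5,"crop_s8.png")
cv2.imwrite("pics/top8.png",load("top8.npz")["pixels"][:,:,::-1])
E
```

```text
True [  4.05 -66.24 157.93] [-1.33  0.22  6.8 ]
1.0039520578601784 [  3.18 -66.27 157.27] [-0.5   0.22  0.  ] 21.7917
scene front jaw zmin [40.4 40.5 41.6 41.7 43.2 44.1]
handles top z [171.2 174.1] x [-23.8  28.4] y [-83.9 -54.8]
face [-1.6000e-03 -8.7000e-03  8.3695e+00] y max [83.8]
top front jaw zmin [44.2 45.3 45.9 47.7 47.9 48.9]
handles top z [173.3 175.1] x [-21.7  28.5] y [-79.2 -48.3]
face [-6.5000e-03 -5.8000e-03  9.4285e+00] y max [86.5]
23.7583
```

View pics/crop_s8.png

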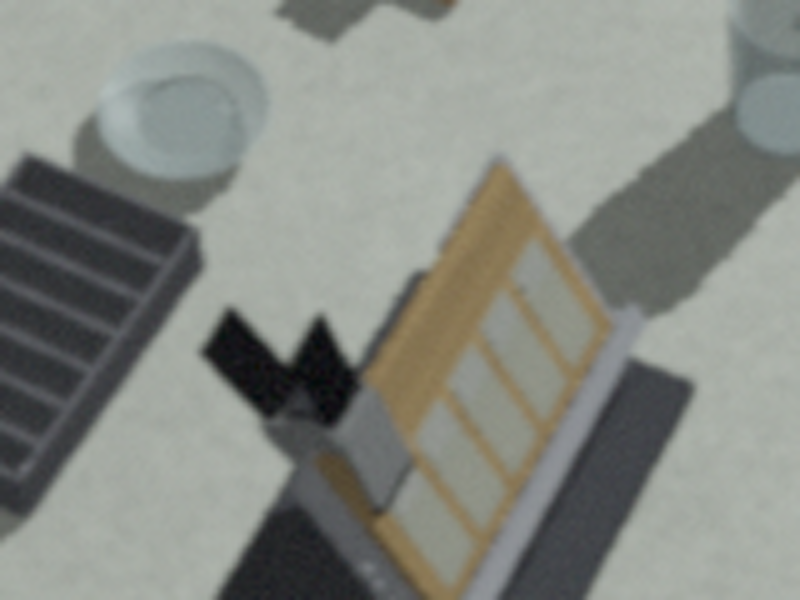

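View pics/top8.png

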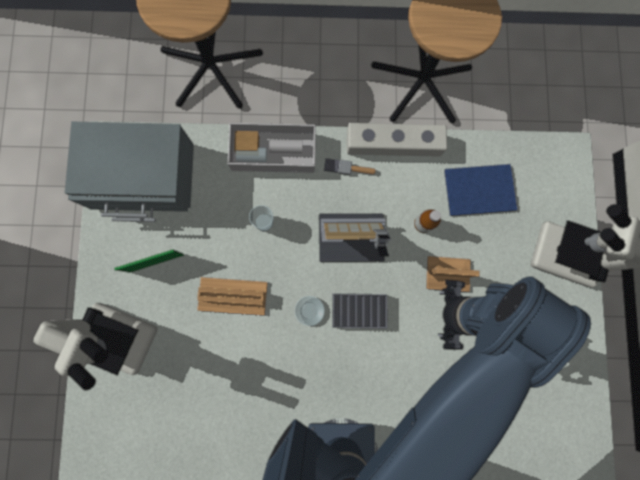

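```bash
python3 - <<'E'
from h import *
for k in("7","8"):
  for n in("scene","top"):
    f=load(n+k+".npz");L=(cloud(f)-RO)@RM
    for xm in((11.5,13,14.5) if k=="8" else (14.5,)):
        Q=L[np.all((L>(xm,-84,52))&(L<(45,-48,115)),-1)]
        print(k,n,xm,len(Q),np.sort(Q[:,2])[:10].round(1))
    Q=L[np.all((L>(-3,0,95))&(L<(11,80,130)),-1)]; print("  panel top edge z, +y half",np.percentile(Q[:,2],[95,99,100]).round(1))
for n in("scene","top"):
    f=load(n+"0.npz");L=(cloud(f)-CO)@CM
    Q=L[np.all((L>(-45,-17,6))&(L<(45,17,80)),-1)];print("rail handles top",n,np.percentile(Q[:,2],[95,98,100]).round(1))
    f=load(n+"8.npz");L=(cloud(f)-RO)@RM-[0,-66,116]
    Q=L[np.all((L>(-45,-17,6))&(L<(45,17,80)),-1)];print("now handles top",n,np.percentile(Q[:,2],[95,98,100]).round(1))
E
```

```text
7 scene 14.5 226 [65.9 66.2 67.1 68.  68.2 68.9 69.2 69.4 69.9 70.2]
  panel top edge z, +y half [110.9 112.2 112.5]
7 top 14.5 59 [71.8 72.2 72.3 72.9 73.3 75.4 75.8 76.7 77.5 77.7]
  panel top edge z, +y half [113.4 115.2 117.9]
8 scene 11.5 178 [59.9 60.2 64.1 67.5 70.2 71.3 71.4 71.9 72.4 73.1]
8 scene 13 168 [64.1 71.3 71.9 73.1 73.1 73.7 74.4 74.6 74.6 74.9]
8 scene 14.5 152 [73.1 74.6 74.6 74.9 76.1 76.2 76.8 77.1 78.  78.3]
  panel top edge z, +y half [110.4 111.9 112.6]
8 top 11.5 35 [71.3 72.7 72.8 73.4 76.1 77.  77.3 77.5 78.5 78.5]
8 top 13 34 [71.3 72.7 72.8 73.4 76.1 77.  77.5 78.5 78.5 82.1]
8 top 14.5 29 [76.1 77.  77.5 78.5 78.5 82.1 84.3 86.1 88.7 91.9]
  panel top edge z, +y half [112.8 114.3 115.6]
rail handles top scene [49.7 51.4 55.1]
now handles top scene [54.2 55.8 58.1]
rail handles top top [51.8 53.1 55. ]
now handles top top [56.3 57.4 59.1]
```

The clamp pinches panel and horn (crop (370,450)). But its handles read about 3–4 mm higher than a fully pushed-on clamp, and the tips moved up from about 67 to 70 when I released. I'll re-pinch it, press it home, and open in small steps while pressing.

```bash
python3 - <<'E'
from h import *
from workcell import r
loc=lambda:((r.current_eef_pos()-RO)@RM).round(2)
F=lambda:(r.current_ft_force()@RM).round(2)
q=tool(RM)
r.move_ptp(at(RM,RO,(2,-66,235)),q)
print(r.line_to(at(RM,RO,(2,-66,158)),feed=80,f_stop=8),loc())
r.set_gripper(0.0); print(r.current_gripper_width(),loc(),F(),r.current_time_s())
print(r.line_to(at(RM,RO,(2,-66,146)),feed=15,f_stop=10),loc(),F())
for w in(.40,.43,.46,.49,.52):
    r.set_gripper(w); a=F(); p=loc()
    st=r.line_to(at(RM,RO,(2,-66,p[2]-3)),feed=20,f_stop=8); print(w,r.current_gripper_width(),p,a,st,loc(),F())
print(r.current_time_s())
f=r.grab_frame("scene");np.savez("scene9.npz",**{k:np.array(v) for k,v in f.items()})
E
```

```text
False [  2.76 -66.14 158.64]
0.3633445962024964 [  3.81 -66.17 159.89] [-1.8   0.98  7.36] 26.175
True [  5.47 -66.22 160.02] [-1.63  0.68  6.2 ]
0.4 0.4015208074128727 [  4.62 -66.18 159.26] [ 0.07 -0.05  4.51] True [  4.7  -66.32 159.23] [-0.77  0.91  6.46]
0.43 0.4311801129399697 [  4.14 -66.26 158.66] [-0.    0.15  2.1 ] True [  4.51 -66.32 158.39] [0.56 0.69 4.48]
0.46 0.46388258637795693 [  3.46 -66.18 157.7 ] [0.01 0.19 0.74] True [  4.05 -66.24 157.35] [ 0.11 -0.23  4.05]
0.49 0.48949362249383055 [  2.78 -66.11 156.55] [-0.79 -0.19 -0.09] True [  3.77 -66.19 155.87] [0.86 0.35 3.95]
0.52 0.5176227591023564 [  2.73 -66.04 155.06] [ 1.1  -0.22  0.71] True [  3.26 -66.16 154.1 ] [1.37 0.72 3.97]
28.6333
```

```bash
python3 - <<'E'
from h import *
from workcell import r
loc=lambda:((r.current_eef_pos()-RO)@RM).round(2)
F=lambda:(r.current_ft_force()@RM).round(2)
r.set_gripper(1.0);print(loc(),F())
r.line_to(at(RM,RO,(2,-66,240)),feed=120,f_stop=10)
r.move_ptp([420,-200,330],tool(CM))
r.sleep(.3)
for n in("scene","top"):
    f=r.grab_frame(n);np.savez(n+"10.npz",**{k:np.array(v) for k,v in f.items()})
    W=cloud(f)
    L=(W-RO)@RM-[0,-66,116]
    Q=L[np.all((L>(-45,-17,6))&(L<(45,17,80)),-1)];print("handles top",n,np.percentile(Q[:,2],[95,98,100]).round(1),"x",np.percentile(Q[:,0],[2,98]).round(1),"y",np.percentile(Q[:,1],[2,98]).round(1))
    L=(W-RO)@RM
    for xm in(11.5,13):
        Q=L[np.all((L>(xm,-84,52))&(L<(45,-48,115)),-1)]; print(" tips",np.sort(Q[:,2])[:8].round(1))
    Q=L[np.all((L>(-3,0,95))&(L<(11,80,130)),-1)]; print("  panel top z",np.percentile(Q[:,2],[95,99,100]).round(1))
print(r.current_time_s())
s=load("scene10.npz");cv2.imwrite("pics/crop_s10.png",np.hstack([cv2.resize(np.ascontiguousarray(s["pixels"][265:325,255:315,::-1]),(400,400),interpolation=cv2.INTER_CUBIC),cv2.resize(np.ascontiguousarray(load("scene8.npz")["pixels"][265:325,255:315,::-1]),(400,400),interpolation=cv2.INTER_CUBIC)]))
E
```

```text
[  2.5  -66.02 153.45] [0.   0.5  0.89]
handles top scene [50.9 52.4 53.8] x [-23.6  29.2] y [-15.5  11.4]
 tips [53.3 62.  63.7 64.5 66.8 67.  68.9 69.2]
 tips [68.9 69.2 69.8 69.9 69.9 70.3 70.3 70.7]
  panel top z [110.4 111.4 112.6]
handles top top [53.7 54.9 57.2] x [-23.2  29.7] y [-12.7  15.5]
 tips [71.9 76.2 76.4 76.5 78.5 78.6 79.1 79.8]
 tips [71.9 76.4 76.5 78.5 78.6 79.1 79.8 80.3]
  panel top z [113.5 114.2 114.7]
31.1833
```

View pics/crop_s10.png

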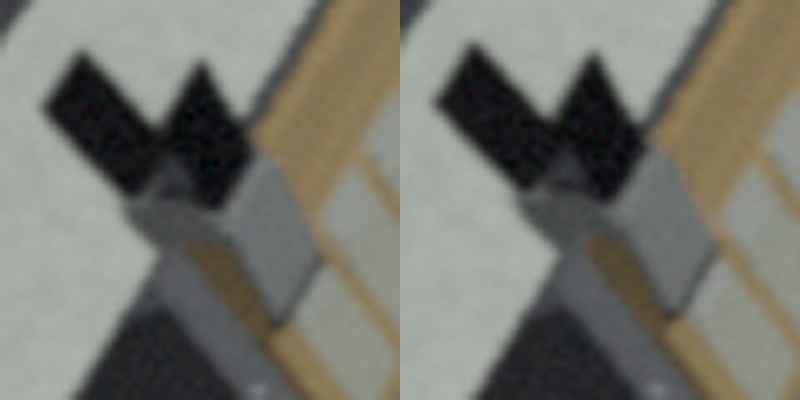

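After the second push (left half of the crop) the handles sit about 3 mm lower than before, matching the fully-on reading from the rail within about 1 mm. I'll check the panel, beaker and bottle once more, then hand in.

```bash
python3 - <<'E'
from h import *
from workcell import r
for n in("scene","top"):
    W=cloud(load(n+"10.npz"));W0=cloud(load(n+"0.npz"))
    for nm,c in(("beaker",(684,243)),("bottle",(690,-250))):
        o=[]
        for w in(W0,W):
            P=w[np.all((w>(c[0]-60,c[1]-60,15))&(w<(c[0]+60,c[1]+60,160)),-1)]; o.append(np.r_[np.median(P,0),P[:,2].max()].round(1))
        print(n,nm,*o)
    L=(W-RO)@RM; Q=L[np.all((L>(2,-100,15))&(L<(11,100,60)),-1)]
    print(n,"face",np.linalg.lstsq(np.c_[Q[:,1],Q[:,2],np.ones(len(Q))],Q[:,0],rcond=None)[0].round(4),"y",np.percentile(Q[:,1],[1,99]).round(1))
r.job_done();print(r.current_time_s())
E
```

```text
scene beaker [683.9 242.1  64.5 100.9] [684.3 242.8  64.7  98.9]
scene bottle [ 698.7 -261.7   92.6  143.9] [ 699.  -261.8   92.5  145.4]
scene face [1.500e-03 2.100e-03 7.674e+00] y [-86.2  83.3]
top beaker [699.1 250.9  71.  101.9] [699.2 250.7  69.6 101. ]
top bottle [ 680.8 -236.5   93.8  146.3] [ 681.1 -236.4   95.3  146.3]
top face [-2.4000e-03  1.5000e-03  8.9458e+00] y [-81.4  86.3]
the job is handed in; nothing more can be done
the job is handed in; nothing more can be done
```

The plywood panel is on the stand with its slides facing outwards, the clamp is on the -y horn, and the job is handed in. The robot clock read about 31 s at my last reading, just before hand-in.

**Panel:** I lifted it straight out of the rack and set it on the ledge with about 5 N of contact force. It was released a millimetre or two off the horns and settled back by itself. The last images show it flat against the backrest and centred to about 1–2 mm; the front face measures 7.7 mm (scene camera) and 8.9 mm (top camera) out, against 8 mm nominal.

**Clamp:** On the first release it rode up about 3 mm, so I re-pinched it and opened the gripper in small steps while pressing down. The handle height then matched the fully-on height seen on the rail to about 1–2 mm. It sits at the middle of the horn to within about 2 mm.

**Disagreements:** The two cameras differ by 2–4 mm in y. I used the average of the two. The jaw-tip readings were noisy, about 69 mm from the scene camera and 72–76 mm from the top one, against 68 mm nominal. So "fully on" rests on the handle height rather than on the tips.

**Beaker and bottle:** Both are unmoved to within 1 mm.

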